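Index the sample selector to its third stop and hold

TASK

Swing the wraparound door of the white valve module open by its black handle, to about a right angle, then grip the black selector knob inside and turn it clockwise (seen from above) to its third click stop, the green mark: one click at a time, resting about a second in each stop, never turning past the third. Finish while still gripping the knob in the third stop, with the door left open; do not disturb the other things on the bench or on the module.

Things in the scene. Friction and masses are not known exactly. Their poses are not given: they have to be found in the camera images.
- door: the white wraparound door with its handle; origin on the hinge axis 51 mm above the bench, y along the door from free end to hinge
- module: fixed white valve module, 260 deep (its x) x 255 wide (y -105 to +150) x 130 mm tall. Origin at bench level, 130 mm behind its front; x points from front to rear, z up. Front 140 mm: open-topped bay, y -90 to +90, floor 50 mm up, between left pillar (130 tall) and low right wall (115 tall); solid rear block behind it, 130 tall. The closed door covers the bay's front and top
- door_angle (a joint): door angle in rad: 0 closed, grows as it opens, end at 1.9. One piece: 12 mm front panel plus 12 mm roof (138 mm deep, 178 wide, top 130 mm above the bench). Swings about a vertical hinge at the bay's left front corner, clockwise seen from above, its free right end coming towards the robot. Light friction (0.15 N m): it stays where left
- door_hinge (a point): point on the door's vertical hinge axis, 100 mm above the bench
- door_handle (a point): black D-shaped pull near the door's free end: upright round bar 12 mm thick, 58 to 114 mm above the bench, joined to the door by 12 mm arms at top and foot. Origin on the bar's centre line, 100 mm above the bench, 35 mm out from the door face; 140 mm along the door from the hinge axis. x points from bar to door face, y along the door to the hinge, z up. Pinch from above across y
- selector_turn (a joint): turn of the selector knob in rad: 0 at the start stop, grows clockwise seen from above. Stops every 24 degrees (0.419 rad): first 0.419, second 0.838, third 1.257; two more follow, the last being the hard end. A detent of about 0.12 N m draws it into the nearest stop
- selector: black grip bar of the selector knob: 44 mm long (its x), 14 wide (y), top 107 mm above the bench, on a 48 mm disc (top 66 mm above the bench). Origin on the vertical turning axis, 93 mm above the bench; turns with the knob; white pointer line at its -x end. Below it a fixed aluminium disc, 84 mm across, has a dot at each stop, the third larger and green
- cone_jar: small clear jar with green lid, 40 mm across, 50 mm tall, standing on the rear block of the module; origin at its underside; leave alone
- std_vial: small amber vial with blue cap, 28 mm across, 60 mm tall, standing on the rear block of the module; origin at its underside; leave alone
- acid_bottle: amber bottle with red cap, 68 mm across, 150 mm tall, on the bench; origin at its underside; leave alone
- beaker: glass beaker, 64 mm across, 80 mm tall, on the bench; origin at its underside; leave alone
- wash_bottle: clear bottle with blue cap, 60 mm across, 130 mm tall, on the bench; origin at its underside; leave alone
- tip_box: blue box, 85 x 120 mm, 60 mm tall, on the bench; origin at its underside; leave alone
- driver: screwdriver with green handle, 170 mm long, lying on the bench; origin at its underside; leave alone

How it is judged:
By the outcome, as a careful person would: the job done as asked, in the order asked, and still so for the second after the job is handed in, while the arm keeps its last pose, push and grip.
It also fails if it takes over 61 s, if anything falls off the work surface, if the arm or the gripper's body presses on something with over 40 N, if the wrist force passes 120 N, or if a joint passes its speed limit or range.

ROBOT

A 6-joint arm with a two-finger parallel gripper is mounted at the origin on the work surface. World frame = base frame: x ahead of the robot, y to its left, z up, the work surface at z = 0. Lengths are in mm, angles in rad, forces in N, time in s.
With the tool pointing down it reaches from about 275 to 850 mm from the base axis. Payload 5.2 kg.
Tool frame: the origin (TCP) lies between the finger pads; the fingertips stand robot.finger_overhang ahead of it and the grasp point (between the pads) lies 3 mm ahead of it (robot.finger_overhang is the distance from the TCP to the fingertips, in mm); y points along the fingers, x is the direction in which the jaws open and shut, and the axes are right-handed (so a half turn about y gives the same grasp; the last joint's range is limited). The gripper opens to 85 mm and grips with 20 to 120 N. Pads are 22 mm wide; open, the fingers measure 114 mm over their backs; the gripper's body (76 mm by 85 mm) begins 54 mm behind the grasp point. The pads swing forward as they close: fully open they stand 13 mm farther back than shut.
Start: joints at [-1.536, 0.259, 1.535, -0, 1.348, -0.203], TCP at [129.582, -534.522, 253.31] pointing down, gripper open.
Joint ranges: [-3.14, 3.14], [-0.91, 2.08], [0.19, 2.58], [-1.22, 4.36], [0.22, 2.71], [-3.12, 3.12]. Speed limits (rad/s): [2.57, 2.57, 3.14, 3.14, 3.14, 3.14].

INTERFACE

Orientations are given as a unit quaternion [w, x, y, z].
In Python, from cell import robot, capture gives the robot as it stands.
- The arm moves only by the shell command python3 -m creep 'ROWS' [FORCE]. ROWS is text: rows parted by semicolons, each of 5 numbers parted by spaces: the opening, from 0 (shut) to 1 (fully open), then the shift along the tool's x, y, z in cm, then the turn about the tool's y in degrees. A call has 1 to 20 rows; each row is the pose to reach, as a shift and turn from the pose commanded when the call began, along the tool's axes at that moment; what a row does not reach only later rows make up. A row lasts 1/8 s, in which the tool goes at most 62.5 mm and 10.7 degrees, less where a joint would pass 70% of its speed; a pose out of reach is approached as far as the arm can. A call with a gripper value outside its range is refused whole. The fingers move at their own pace and stop on an object; FORCE is the grip in N (left out, the last holds). Time passes only in rows, so rows that repeat a pose let the fingers close. It gives the time, the measured TCP pose, the force and the opening at its end, in the units of the state.
- robot.sense(): the state, without advancing time (a new reading comes with each control period).
- capture(name): name is "side" or "top" or "wrist"; returns a dict with "frame" (384x512x3 uint8, red, green, blue), "z_map" (384x512 float32, mm along the optical axis (not along the pixel's ray), 0 where there is no reading), "mtx" (3x3 intrinsics, pixels), "xyz" and "orientation" of the camera in the world. Camera axes: x right, y up, looking along -z (the intrinsics and any distortion apply to the point x, -y, -z); pixel columns grow to the right and rows downward; lengths in mm; the calibration is good to about 2 mm. A picture is of the moment at which its call begins.
- robot.sign_off(): hands the job in, once; it reports no verdict.
The state is a dict: "clock": time; "joints": joint angles; "qd": joint speeds; "joint_efforts": joint torques, N m; "tool_pos": TCP position; "ee_rot": TCP orientation; "wrist_force": force on the tool from outside, world axes, zero at the start; "wrist_torque": the same for the moment, N m; "finger_gap": opening from 0.0 (shut) to 1.0 (fully open).
Only numpy, scipy, OpenCV 4.12 (cv2) and the standard library are available. Lean on these libraries where they do the work, as an engineer would, in place of code of your own. Each camera call takes 0.05 s, during which the arm holds its last target.

## Working session

There is one attempt and no reset: what is moved stays moved. The work goes in short steps, Python scripts to look and compute and a shell command to move; the robot and the scene stay as the last step left them, time stands still between calls to the robot, and variables do not carry over. Pictures are saved under pics/ and viewed, and the job is handed in when it is done.

```bash
ls; mkdir -p pics; cat > h.py <<'E'
import numpy as np,cv2
from cell import robot,capture
from scipy.spatial.transform import Rotation as R
def rot(q): return R.from_quat([q[1],q[2],q[3],q[0]]).as_matrix()
def snap(n,f):
    c=capture(n); cv2.imwrite('pics/'+f+'.png',cv2.cvtColor(c['frame'],cv2.COLOR_RGB2BGR)); np.savez('pics/'+f+'.npz',**c); return c
def load(f): return dict(np.load('pics/'+f+'.npz'))
def ray(c,u,v):
    K=c['mtx']; d=np.array([(u-K[0,2])/K[0,0],-(v-K[1,2])/K[1,1],-1.]); return rot(c['orientation'])@d
def onz(c,u,v,z):
    d=ray(c,u,v); o=np.array(c['xyz']); return o+d*(z-o[2])/d[2]
def dep(c,u,v):
    return np.array(c['xyz'])+ray(c,u,v)*c['z_map'][int(v),int(u)]
E
python3 - <<'E'
from h import *
for n in ['side','top','wrist']:
    c=snap(n,n+'0'); print(n,c['mtx'].round(1).tolist(),np.round(c['xyz']),np.round(c['orientation'],3),[k for k in c])
print(robot.sense(),robot.finger_overhang)
E
```

```text
pics
side [[381.3, 0.0, 248.9], [0.0, 381.3, 195.9], [0.0, 0.0, 1.0]] [ 353. -632.  862.] [ 0.917  0.357 -0.062 -0.166] ['frame', 'z_map', 'mtx', 'xyz', 'orientation']
top [[410.7, 0.0, 260.2], [0.0, 410.7, 191.4], [0.0, 0.0, 1.0]] [ 437.   25. 1511.] [ 0.71   0.045 -0.042 -0.702] ['frame', 'z_map', 'mtx', 'xyz', 'orientation']
wrist [[338.8, 0.0, 259.7], [0.0, 338.8, 196.9], [0.0, 0.0, 1.0]] [ 204. -516.  374.] [ 0.777 -0.117  0.094 -0.611] ['frame', 'z_map', 'mtx', 'xyz', 'orientation']
{'clock': 0.15, 'joints': array([-1.53579680e+00,  2.59183583e-01,  1.53580829e+00, -7.31327902e-06,
        1.34799312e+00, -2.02795696e-01]), 'qd': array([ 7.35755168e-04, -5.61736016e-04, -4.52503171e-03,  4.55601000e-04,
       -2.23567339e-05, -1.20822345e-03]), 'joint_efforts': array([ 1.01949372e-03, -4.46388280e+01, -2.90818942e+01, -3.10768692e-04,
        8.23954353e-03,  8.33146970e-06]), 'tool_pos': array([ 129.56816653, -534.15018945,  252.67073822]), 'ee_rot': array([ 0.55615346, -0.55540466,  0.43748022, -0.43684099]), 'wrist_force': array([ 0.03701486, -0.77561837,  0.10884217]), 'wrist_torque': array([ 0.01577168, -0.01421243,  0.00218918]), 'finger_gap': 1.0005519414716413} 22.0
```

View pics/side0.png

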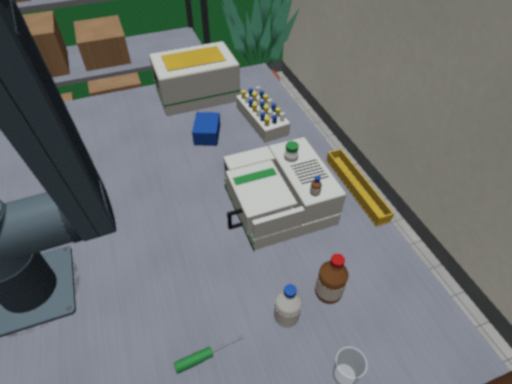

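View pics/top0.png

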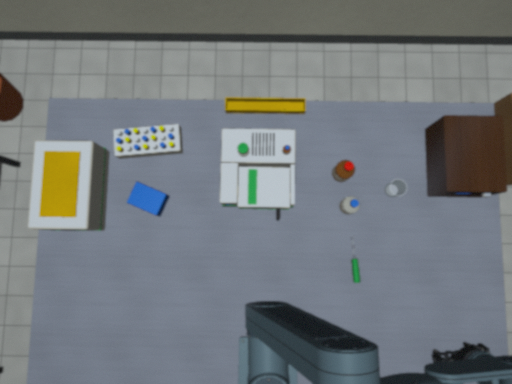

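```bash
python3 - <<'E'
from h import *
print(rot(robot.sense()['ee_rot']).round(3))
E
```

```text
[[ 0.236 -0.     0.972]
 [-0.972  0.001  0.236]
 [-0.001 -1.     0.   ]]
```

The top view shows the module's front facing the robot. The handle is a dark stub near (278,213) and the hinge is near (237,205). Next I measure the module outline and the handle.

```bash
python3 - <<'E'
from h import *
c=load('top0'); s=load('side0')
for n,z in [((221,129),130),((295,130),130),((222,205),130),((294,208),130),((237,204),130),((293,166),130),((278,213),114)]:
    print(n,onz(c,*n,z).round(),dep(c,*n).round())
f=c['frame'][110:235,205:315]
cv2.imwrite('pics/tz.png',cv2.resize(f,None,fx=5,fy=4.8,interpolation=cv2.INTER_CUBIC)[:,:,::-1])
f=s['frame'][130:250,210:350]
cv2.imwrite('pics/sz.png',cv2.resize(f,None,fx=5,fy=5,interpolation=cv2.INTER_CUBIC)[:,:,::-1])
# cloud of height from both
for c,nm in ((c,'top'),(s,'side')):
    vv,uu=np.mgrid[0:384,0:512]
    K=c['mtx'];D=np.stack([(uu-K[0,2])/K[0,0],-(vv-K[1,2])/K[1,1],-np.ones_like(uu,float)],-1)@rot(c['orientation']).T
    P=c['xyz']+D*c['z_map'][...,None]
    g=c['frame'].astype(int)
    m=(P[...,2]>122)&(P[...,2]<138)&(P[...,0]>450)&(P[...,0]<900)&(abs(P[...,1])<250)&(c['z_map']>0)
    r=cv2.minAreaRect(P[m][:,:2].astype(np.float32)); print(nm,m.sum(),r,cv2.boxPoints(r).round().tolist(),np.median(P[m][:,2]))
    m=(g.max(-1)<60)&(P[...,0]>450)&(P[...,0]<900)&(abs(P[...,1])<250)&(P[...,2]>40)&(P[...,2]<135)
    print(np.c_[P[m].round(),uu[m],vv[m]][:60].astype(int).tolist())
E
```

```text
(221, 129) [823. 170. 130.] [859. 183.   0.]
(295, 130) [822. -86. 130.] [823. -86. 128.]
(222, 205) [560. 160. 130.] [568. 170.  33.]
(294, 208) [552. -83. 130.] [563. -93.  -4.]
(237, 204) [563. 110. 130.] [568. 113.  80.]
(293, 166) [696. -79. 130.] [699. -80. 115.]
(278, 213) [536. -30. 114.] [536. -30. 116.]
top 5130 ((676.5296630859375, 41.220733642578125), (254.94375610351562, 302.0032958984375), 89.52665710449219) [[524.0, -85.0], [826.0, -87.0], [829.0, 167.0], [527.0, 170.0]] 130.0582490086074
[[549, -29, 120, 278, 209], [546, -26, 115, 277, 210], [545, -29, 121, 278, 210], [542, -26, 121, 277, 211], [542, -29, 121, 278, 211], [539, -26, 116, 277, 212], [539, -29, 118, 278, 212], [535, -26, 120, 277, 213], [536, -30, 116, 278, 213], [532, -26, 117, 277, 214], [532, -29, 123, 278, 214], [528, -26, 121, 277, 215], [529, -30, 115, 278, 215], [525, -29, 124, 278, 216], [522, -26, 118, 277, 217], [522, -29, 120, 278, 217], [518, -26, 119, 277, 218], [518, -29, 121, 278, 218]]
side 5672 ((672.843017578125, 44.33525848388672), (256.27471923828125, 304.32623291015625), 89.301773071
[... 1003 characters left out ...]
213], [531, -33, 117, 234, 213], [534, -32, 114, 235, 213], [536, -32, 113, 236, 213], [539, -34, 114, 237, 213], [553, 3, 66, 238, 213], [516, -31, 116, 228, 214], [518, -30, 115, 229, 214], [520, -33, 117, 230, 214], [523, -32, 115, 231, 214], [525, -33, 115, 232, 214], [515, -31, 112, 228, 215], [517, -33, 115, 229, 215], [521, -31, 110, 230, 215], [515, -31, 109, 228, 216], [518, -32, 109, 229, 216], [520, -31, 107, 230, 216], [514, -34, 109, 228, 217], [517, -32, 105, 229, 217], [519, -34, 107, 230, 217], [515, -32, 102, 228, 218], [517, -31, 100, 229, 218], [519, -34, 103, 230, 218], [515, -30, 96, 228, 219], [517, -32, 97, 229, 219], [520, -32, 96, 230, 219], [514, -32, 94, 228, 220]]
```

View pics/tz.png

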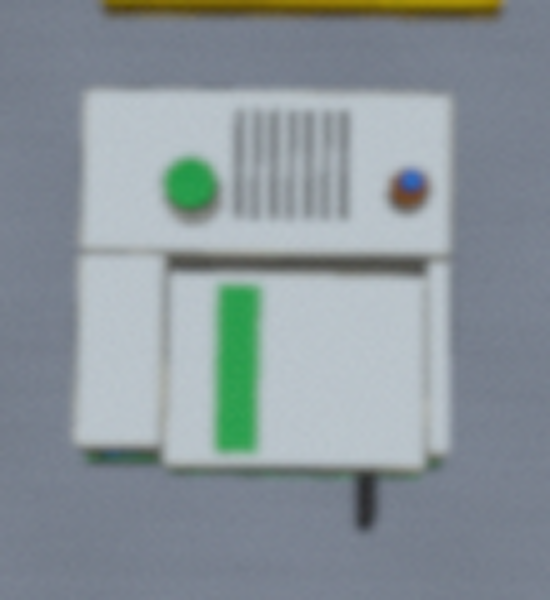

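View pics/sz.png

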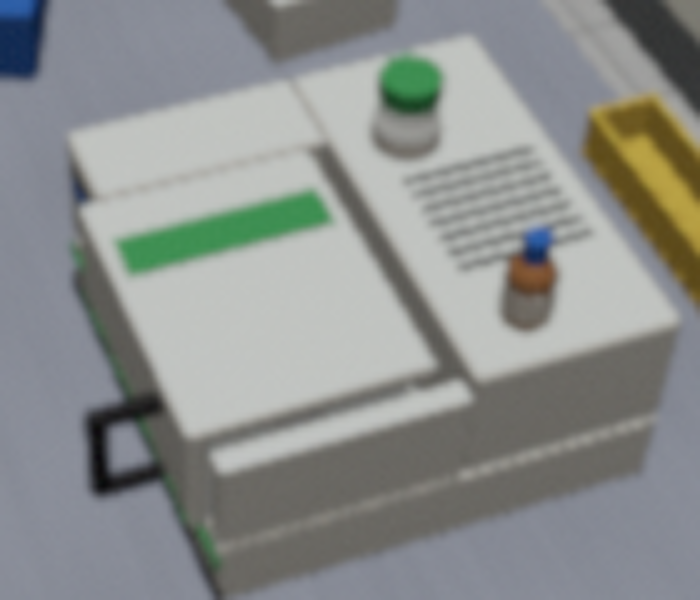

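Module origin comes out at about (697, 18.5), and its y axis sits at a yaw of 89.3°. The handle bar is at about (518.5, -31.5), which matches 140 mm from a hinge at y≈108. I'll move above the handle with the tool turned -165.7° so that joint 6 has room for the swing.

```bash
python3 -m creep '1 -2 0 2.5 -8; 1 -5 0.5 6.2 -18; 1 -9 1 11 -28; 1 -12 1.5 15.5 -38; 0.8 -15 2 19 -48; 0.6 -18 2.5 23 -58; 0.6 -21 3 27 -68; 0.6 -24 3 31 -78; 0.6 -27 3 34.5 -88; 0.6 -30 3.5 38 -98; 0.6 -32.5 4 41.5 -108; 0.6 -35 4.5 44 -118; 0.6 -37 5 46 -128; 0.6 -38.5 5 48 -138; 0.6 -39.3 5 49.2 -148; 0.6 -39.7 5 49.7 -157; 0.6 -39.7 5 49.7 -163; 0.6 -39.7 5 49.7 -165.7; 0.6 -39.7 5 49.7 -165.7' 40
python3 - <<'E'
from h import *
c=snap('wrist','w1');s=robot.sense();print(s['joints'].round(3),s['tool_pos'].round(1),rot(s['ee_rot']).round(3).tolist(),s['clock'],c['xyz'].round(),rot(c['orientation']).round(2).tolist())
E
```

```text
clock: 2.52
tool_pos: [518.9, -31.5, 203.0]
ee_rot: [0.503, -0.503, -0.497, 0.497]
wrist_force: [0.5, -0.7, -0.5]
finger_gap: 0.601
[-0.276  0.245  1.681  0.     1.215 -1.834] [518.9 -31.6 203.1] [[0.013, -0.0, -1.0], [1.0, 0.0, 0.013], [0.0, -1.0, 0.0]] 2.575 [444. -30. 325.] [[0.01, -0.96, -0.3], [1.0, 0.01, 0.0], [0.0, -0.3, 0.96]]
```

View pics/w1.png

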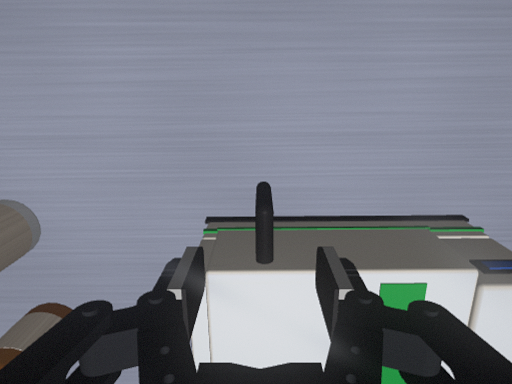

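The wrist view shows the handle's outer end at about (264,184) and its foot at the door at about (265,262), centred between the fingers.

```bash
python3 - <<'E'
from h import *
c=load('w1')
for p in [(263,183),(264,190),(264,200),(265,258)]: print(p,onz(c,*p,114).round(1),dep(c,*p).round(1))
for p in [(207,268),(471,270)]: print(p,onz(c,*p,130).round(1),dep(c,*p).round(1))
E
```

```text
(263, 183) [500.  -28.8 114. ] [512.9 -28.4  65.5]
(264, 190) [504.7 -28.2 114. ] [513.  -27.9  85.2]
(264, 200) [511.5 -28.3 114. ] [513.3 -28.2 108.4]
(265, 258) [553.5 -28.  114. ] [549.7 -28.1 121.2]
(207, 268) [551.8 -65.5 130. ] [553.5 -66.1 126.9]
(471, 270) [555.5 104.6 130. ] [555.4 104.4 130.3]
```

```bash
python3 -m creep '0.6 0.2 3 0 0; 0.6 0.2 6 0 0; 0.6 0.2 8.5 0 0; 0.6 0.2 9.7 0 0; 0.6 0.2 10 0 0; 0.6 0.2 10 0 0; 0 0.2 10 0 0; 0 0.2 10 0 0; 0 0.2 10 0 0; 0 0.2 10 0 0; 0 0.2 10 0 0; 0 0.2 10 0 0' 50
python3 - <<'E'
from h import *
c=snap('wrist','w2')
E
```

```text
clock: 4.08
tool_pos: [519.5, -28.8, 104.1]
ee_rot: [-0.503, 0.503, 0.498, -0.496]
wrist_force: [-0.7, 4.4, 4.5]
finger_gap: 0.126
```

View pics/w2.png

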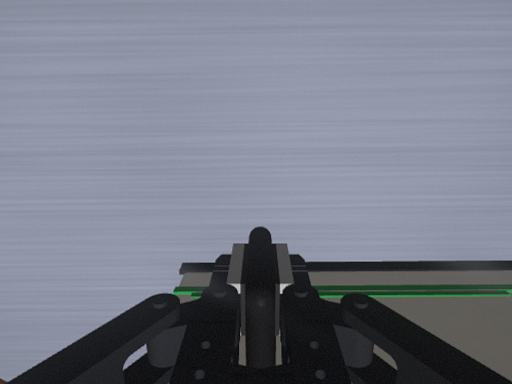

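The bar is gripped (opening 0.126, about 11 mm). I work out the arc about the estimated hinge.

```bash
python3 - <<'E'
import numpy as np
for o in (36,42,48):
  print(o)
  for t in range(4,97,4):
    c,s=np.cos(np.radians(t)),np.sin(np.radians(t)); print(t,round(14*(1-c)+o*s/10,2),round(14*s-o*(1-c)/10,2),end=' | ')
E
```

```text
36
4 0.29 0.97 | 8 0.64 1.91 | 12 1.05 2.83 | 16 1.53 3.72 | 20 2.08 4.57 | 24 2.67 5.38 | 28 3.33 6.15 | 32 4.04 6.87 | 36 4.79 7.54 | 40 5.59 8.16 | 44 6.43 8.71 | 48 7.31 9.21 | 52 8.22 9.65 | 56 9.16 10.02 | 60 10.12 10.32 | 64 11.1 10.56 | 68 12.09 10.73 | 72 13.1 10.83 | 76 14.11 10.86 | 80 15.11 10.81 | 84 16.12 10.7 | 88 17.11 10.52 | 92 18.09 10.27 | 96 19.04 9.95 | 42
4 0.33 0.97 | 8 0.72 1.91 | 12 1.18 2.82 | 16 1.7 3.7 | 20 2.28 4.53 | 24 2.92 5.33 | 28 3.61 6.08 | 32 4.35 6.78 | 36 5.14 7.43 | 40 5.98 8.02 | 44 6.85 8.55 | 48 7.75 9.01 | 52 8.69 9.42 | 56 9.65 9.76 | 60 10.64 10.02 | 64 11.64 10.22 | 68 12.65 10.35 | 72 13.67 10.41 | 76 14.69 10.4 | 80 15.71 10.32 | 84 16.71 10.16 | 88 17.71 9.94 | 92 18.69 9.64 | 96 19.64 9.28 | 48
4 0.37 0.96 | 8 0.8 1.9 | 12 1.3 2.81 | 16 1.87 3.67 | 20 2.49 4.5 | 24 3.16 5.28 | 28 3.89 6.01 | 32 4.67 6.69 | 36 5.5 7.31 | 40 6.36 7.88 | 44 7.26 8.38 | 48 8.2 8.82 | 52 9.16 9.19 | 56 10.15 9.49 | 60 11.16 9.72 | 64 12.18 9.89 | 68 13.21 9.98 | 72 14.24 10.0 | 76 15.27 9.95 | 80 16.3 9.82 | 84 17.31 9.63 | 88 18.31 9.36 | 92 19.29 9.02 | 96 20.24 8.62 |
```

```bash
python3 -m creep '0 0.15 0.48 0 0; 0 0 0 0 0' 50 >/dev/null 2>&1 & 
sleep 0; kill %1 2>/dev/null; python3 - <<'E'
from h import *
s=robot.sense();print(s['clock'],s['tool_pos'],s['wrist_force'])
E
```

```text
4.125 [519.4964839  -28.75492431 104.0727872 ] [0.27371595 5.16511149 3.39563028]
```

I typed that row with the wrong columns and killed it before it ran. The clock and pose are unchanged. Now the real arc, using columns open/x/y/z/turn.

```bash
python3 -m creep '0 0.15 0 0.49 2; 0 0.33 0 0.97 4; 0 0.72 0 1.91 8; 0 1.18 0 2.82 12; 0 1.7 0 3.7 16; 0 2.28 0 4.53 20; 0 2.92 0 5.33 24; 0 2.92 0 5.33 24' 50
python3 - <<'E'
from h import *
s=robot.sense();print(s['clock'],s['tool_pos'].round(1),s['wrist_force'].round(1),s['wrist_torque'].round(2))
E
```

```text
clock: 5.12
tool_pos: [467.3, 1.6, 104.1]
ee_rot: [-0.595, 0.596, 0.383, -0.38]
wrist_force: [4.1, 6.9, 0.3]
finger_gap: 0.13
5.125 [467.3   1.6 104.1] [4.1 6.9 0.3] [ 0.95 -0.5   0.16]
```

```bash
python3 -m creep '0 0.2 0 0.49 2; 0 0.43 0 0.97 4; 0 0.86 0 1.91 8; 0 1.34 0 2.81 12; 0 1.89 0 3.68 16; 0 2.48 0 4.51 20; 0 3.14 0 5.3 24; 0 3.85 0 6.05 28; 0 4.6 0 6.73 32; 0 5.4 0 7.37 36; 0 5.4 0 7.37 36' 50
python3 - <<'E'
from h import *
s=robot.sense();print(s['clock'],s['tool_pos'].round(1),s['wrist_force'].round(1),s['wrist_torque'].round(2),rot(s['ee_rot'])[:,0],s['joints'].round(2))
E
```

```text
clock: 6.5
tool_pos: [421.8, 80.5, 104.0]
ee_rot: [-0.684, 0.684, 0.18, -0.179]
wrist_force: [-1.2, 1.3, 6.4]
finger_gap: 0.127
6.5 [421.8  80.5 104. ] [-1.2  1.3  6.4] [0.07 0.31 0.12] [8.71316016e-01 4.90721732e-01 7.62678040e-04] [-0.07  0.21  2.01 -0.    0.91 -0.59]
```

```bash
python3 -m creep '0 0.15 0 0.49 2; 0 0.35 0 0.97 4; 0 0.76 0 1.91 8; 0 1.24 0 2.81 12; 0 1.79 0 3.68 16; 0 2.38 0 4.51 20; 0 3.04 0 5.3 24; 0 3.75 0 6.05 28; 0 4.5 0 6.73 32; 0 4.5 0 6.73 32; 0 4.5 0 6.73 32' 50
python3 - <<'E'
from h import *
s=robot.sense();print(s['clock'],s['tool_pos'].round(1),s['wrist_force'].round(1),s['wrist_torque'].round(2),rot(s['ee_rot'])[:,0],s['joints'].round(2))
snap('top','t3');snap('side','s3')
E
```

```text
clock: 7.88
tool_pos: [427.5, 161.4, 104.0]
ee_rot: [0.707, -0.707, 0.016, -0.016]
wrist_force: [-5.3, 2.9, 8.5]
finger_gap: 0.126
7.875 [427.5 161.4 104. ] [-5.3  2.9  8.5] [0.46 0.73 0.13] [ 9.98968603e-01 -4.54033372e-02 -5.16666033e-04] [0.12 0.26 1.95 0.   0.93 0.16]
```

View pics/s3.png

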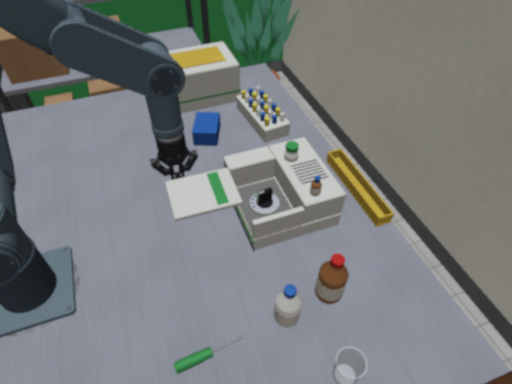

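View pics/t3.png

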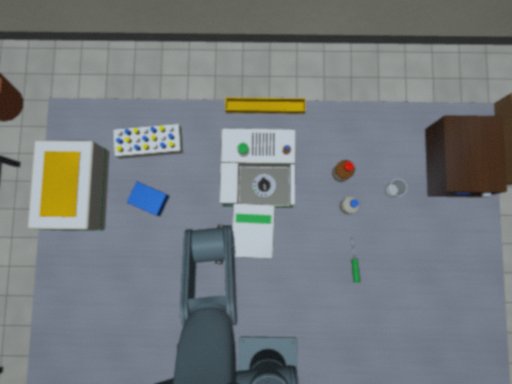

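The door is open to about 91°, with the roof panel in front of the bay. The knob shows at about (264,185) in the top view. I release the handle, lift, and measure the knob.

```bash
python3 -m creep '0.6 0 0 0 0; 0.6 0 0 0 0; 0.6 0 0 0 0; 0.6 0 0 0 0; 0.6 0 -2 0 0; 0.6 0 -5 0 0; 0.6 0 -9 0 0; 0.6 0 -12 0 0; 0.6 0 -13 0 0; 0.6 0 -13 0 0' 50
python3 - <<'E'
from h import *
s=robot.sense();print(s['clock'],s['tool_pos'].round(1),s['wrist_force'].round(1),s['joints'].round(2))
c=snap('wrist','w4');t=snap('top','t4');sd=snap('side','s4')
for c,n,z in((t,'t',(160,215,235,300)),(sd,'s',(165,235,215,325))):
    f=c['frame'][z[0]:z[1],z[2]:z[3]]
    cv2.imwrite(f'pics/{n}z4.png',cv2.resize(f,None,fx=8,fy=8,interpolation=cv2.INTER_CUBIC)[:,:,::-1])
    cl=np.array([]);g=c['frame'].astype(int)
    vv,uu=np.mgrid[0:384,0:512]
    K=c['mtx'];D=np.stack([(uu-K[0,2])/K[0,0],-(vv-K[1,2])/K[1,1],-np.ones_like(uu,float)],-1)@rot(c['orientation']).T
    P=c['xyz']+D*c['z_map'][...,None]
    m=(g.max(-1)<70)&(P[...,0]>575)&(P[...,0]<690)&(P[...,1]>-60)&(P[...,1]<100)&(P[...,2]>90)&(P[...,2]<125)
    if m.sum()>3:
        Q=np.stack([onz(c,u,v,107) for u,v in zip(uu[m],vv[m])])[:,:2]
        print(n,m.sum(),cv2.minAreaRect(Q.astype(np.float32)),Q.mean(0),P[m].mean(0))
E
```

```text
clock: 9.22
tool_pos: [428.0, 160.7, 233.2]
ee_rot: [0.707, -0.707, 0.016, -0.017]
wrist_force: [0.5, -0.7, -0.9]
finger_gap: 0.596
9.225 [428.  160.7 233.2] [ 0.5 -0.7 -0.9] [ 0.11  0.11  1.78 -0.    1.26  0.16]
t 20 ((642.9450073242188, 19.13141632080078), (20.945024490356445, 13.810938835144043), 0.6438421607017517) [644.32114189  20.35176679] [644.63105495  20.34577541 104.85285486]
s 74 ((632.0933227539062, 12.727481842041016), (48.200828552246094, 21.18549919128418), 13.07409954071045) [635.46229657  11.45853959] [637.90751705  17.06147166 100.37039277]
```

View pics/tz4.png

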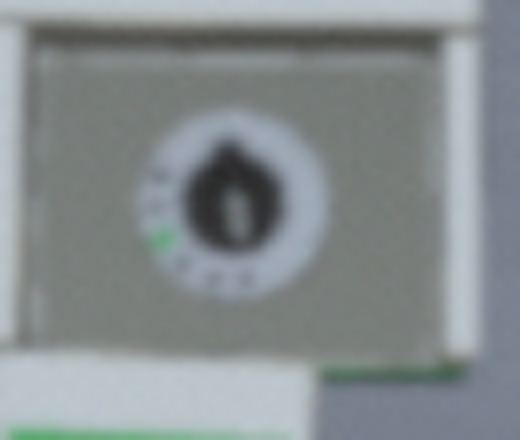

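View pics/sz4.png

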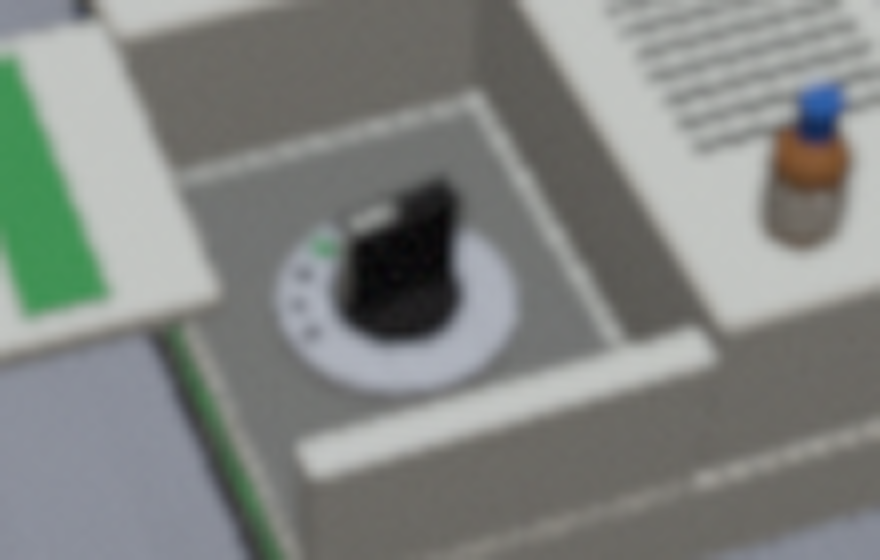

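View pics/w4.png

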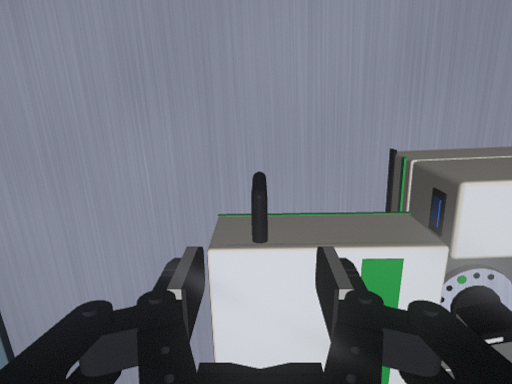

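Top crop: disc centred near pixel (264,185.6), white pointer towards the robot and about 12° to the right, green dot to the left, clockwise from it. I cast rays for the disc centre.

```bash
python3 - <<'E'
from h import *
c=load('t4')
print([ (z,onz(c,264,185.6,z).round(1)) for z in (52,55,60)], dep(c,254,185),dep(c,254,201))
def d(a,b,z=54): return onz(c,235+a/8-.44,160+b/8-.44,z)
o=d(232,205)
for n,p in dict(d0=(248,280),d1=(213,284),d2=(180,262),g=(162,238),d4=(155,205),d5=(160,173)).items():
    q=d(*p)-o; print(n,np.hypot(*q[:2]).round(1),np.degrees(np.arctan2(-q[1],-q[0])).round(1))
# wrist dots
P=np.array([d(*p)[:2] for p in [(248,280),(213,284),(180,262),(162,238),(155,205),(160,173)]])
from scipy.optimize import least_squares
r=least_squares(lambda x:np.hypot(*(P-x[:2]).T)-x[2],[640,19,35]);print(r.x,r.fun)
E
```

```text
[(52, array([638. ,  18.8,  52. ])), (55, array([637.5,  18.8,  55. ])), (60, array([636.9,  18.8,  60. ]))] [638.77173333  54.51348587  58.83952537] [582.42755706  53.94021953  48.32212817]
d0 34.5 12.6
d1 36.6 -12.8
d2 34.7 -41.5
g 34.7 -63.9
d4 34.5 -89.4
d5 35.4 -113.5
[639.126614    20.01726373  35.23860671] [-0.8012278   1.40580606 -0.37640279 -0.27017032 -0.4183604   0.46035525]
```

```bash
python3 -m creep '0.6 2 0 -1 -8; 0.6 5 0 -3 -18; 0.6 8.5 0 -5 -28; 0.6 12 0 -7.2 -38; 0.6 15 0 -9.2 -48; 0.6 18 0 -11 -58; 0.6 20 0 -12.2 -68; 0.6 21 0 -12.9 -78; 0.6 21.5 0 -13.2 -88; 0.6 21.6 0 -13.2 -97; 0.6 21.6 0 -13.2 -102; 0.6 21.6 0 -13.2 -102.6; 0.6 21.6 0 -13.2 -102.6' 50
python3 - <<'E'
from h import *
s=robot.sense();print(s['clock'],s['tool_pos'].round(1),rot(s['ee_rot']).round(3).tolist(),s['joints'].round(2))
c=snap('wrist','w5');
E
```

```text
clock: 11.0
tool_pos: [637.3, 18.9, 232.4]
ee_rot: [0.456, -0.455, -0.541, 0.541]
wrist_force: [0.3, -0.9, 0.1]
finger_gap: 0.599
11.0 [637.3  18.9 232.4] [[-0.171, -0.002, -0.985], [0.985, 0.0, -0.171], [0.0, -1.0, 0.002]] [-0.15  0.43  1.34 -0.    1.37 -1.89]
```

View pics/w5.png

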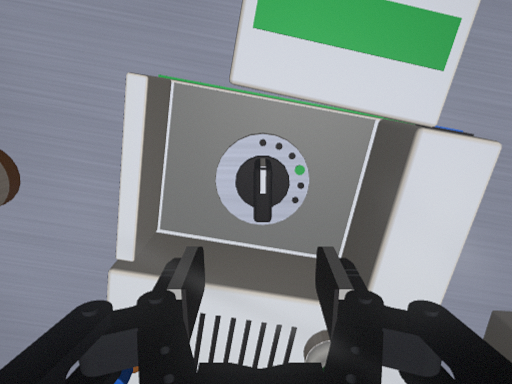

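The wrist view shows the bar running nearly vertically from (263,158) to (262,221), the start dot at (263,143) and the green dot at (300,170). I fit the disc and dots.

```bash
python3 - <<'E'
from h import *
from scipy.optimize import least_squares
c=load('w5');g=c['frame'].astype(int)
print(dep(c,225,180),dep(c,263,170),dep(c,263,190),dep(c,263,210))
zt=dep(c,225,180)[2]
P=np.array([onz(c,*p,zt)[:2] for p in [(263,143),(279,147),(292,156),(300,170),(301,185),(295,200)]])
r=least_squares(lambda x:np.hypot(*(P-x[:2]).T)-x[2],[640,19,35]);print('dots',r.x,r.fun)
o=r.x[:2];q=P-o;print(np.degrees(np.arctan2(-q[:,1],-q[:,0])).round(1))
roi=np.zeros(g.shape[:2],np.uint8);roi[130:228,212:314]=1
m=((g[...,2]>150)&(g[...,2]>g[...,0]+5)).astype(np.uint8)*roi
ct=max(cv2.findContours(m,0,1)[0],key=cv2.contourArea)[:,0]
Q=np.array([onz(c,u,v,zt)[:2] for u,v in ct])
r=least_squares(lambda x:np.hypot(*(Q-x[:2]).T)-x[2],[640,19,42],loss='soft_l1');print('disc',r.x,np.std(r.fun))
# bar top from depth
vv,uu=np.mgrid[140:240,230:300];T=np.array([dep(c,u,v) for u,v in zip(uu.ravel(),vv.ravel())])
k=(T[:,2]>101)&(T[:,2]<114)
X=T[k][:,:2];print(k.sum(),X.mean(0),cv2.minAreaRect(X.astype(np.float32)))
e=np.linalg.eigh(np.cov(X.T))[1][:,-1];print('bar yaw',np.degrees(np.arctan2(e[1],e[0])))
E
```

```text
[642.44490668 -11.26022683  61.47606423] [617.4747347   18.17161222 108.48163232] [632.75132823  20.85605342 108.0830634 ] [648.70286949  23.66093082 107.4984193 ]
dots [637.9183682   22.43727233  33.8746801 ] [ 0.22482112 -0.35535185 -0.01698626  0.17333866  0.10906328 -0.13488494]
[  10.2  -14.1  -37.9  -62.5  -85.9 -111.3]
disc [637.63101557  21.25815105  41.19308136] 0.2722645983144226
989 [635.66697871  20.90543747] ((636.5497436523438, 21.246267318725586), (43.74801254272461, 13.227428436279297), 9.52174186706543)
bar yaw -170.55381859774013
```

Knob axis is about (637, 21.2), bar yaw 9.5°, and the jaws are at 99.85°, so they are already across the bar. I descend to TCP z≈97, which puts the tips at about 75, above the 66 mm disc, and grip.

```bash
python3 -m creep '0.6 0.22 3 0 0; 0.6 0.22 7 0 0; 0.6 0.22 10 0 0; 0.6 0.22 12 0 0; 0.6 0.22 13 0 0; 0.6 0.22 13.5 0 0.3; 0.6 0.22 13.5 0 0.3; 0 0.22 13.5 0 0.3; 0 0.22 13.5 0 0.3; 0 0.22 13.5 0 0.3; 0 0.22 13.5 0 0.3; 0 0.22 13.5 0 0.3; 0 0.22 13.5 0 0.3' 60
python3 - <<'E'
from h import *
s=robot.sense();print(s['clock'],s['tool_pos'].round(1),s['wrist_force'].round(1),s['wrist_torque'].round(3),s['finger_gap'])
c=snap('wrist','w6')
E
```

```text
clock: 12.68
tool_pos: [637.6, 21.0, 99.2]
ee_rot: [-0.456, 0.457, 0.54, -0.54]
wrist_force: [-1.1, 1.3, 4.8]
finger_gap: 0.15
12.675 [637.6  21.   99.2] [-1.1  1.3  4.8] [0.094 0.206 0.04 ] 0.1501953216378192
```

View pics/w6.png

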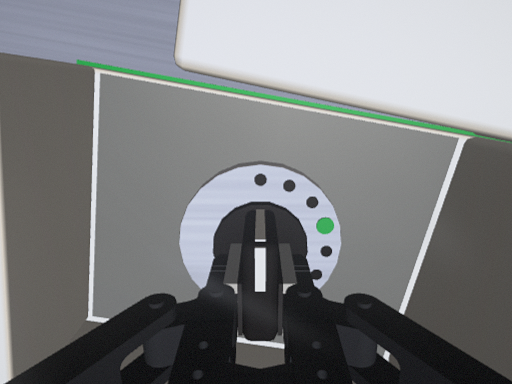

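The bar is held squarely (gap 0.15, about 13 mm). First click: +24° clockwise, then rest.

```bash
python3 -m creep '0 0 0 0 3; 0 0 0 0 7; 0 0 0 0 11; 0 0 0 0 15; 0 0 0 0 19; 0 0 0 0 22; 0 0 0 0 24; 0 0 0 0 24; 0 0 0 0 24; 0 0 0 0 24; 0 0 0 0 24; 0 0 0 0 24; 0 0 0 0 24; 0 0 0 0 24; 0 0 0 0 24; 0 0 0 0 24; 0 0 0 0 24' 60
python3 - <<'E'
from h import *
s=robot.sense();x=rot(s['ee_rot'])[:,0];print(s['clock'],s['tool_pos'].round(1),np.degrees(np.arctan2(x[1],x[0])),s['wrist_force'].round(1),s['wrist_torque'].round(3),s['finger_gap'])
c=snap('wrist','w7')
E
```

```text
clock: 14.85
tool_pos: [637.6, 20.8, 99.2]
ee_rot: [-0.558, 0.559, 0.434, -0.433]
wrist_force: [-1.5, 0.2, 5.9]
finger_gap: 0.16
14.85 [637.6  20.8  99.2] 75.62167636406976 [-1.5  0.2  5.9] [-0.035  0.205 -0.005] 0.15999153190495843
```

View pics/w7.png

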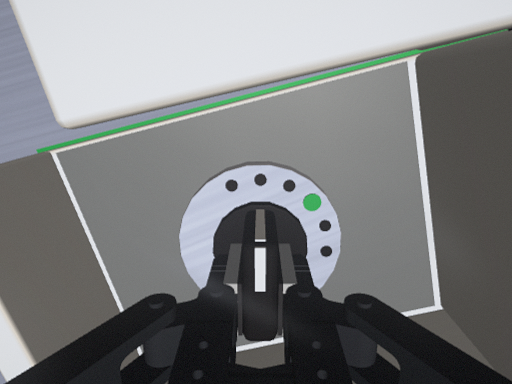

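The pointer lines up with the second dot at (260,180), which is stop 1, and the twist torque is about zero. Second click.

```bash
python3 -m creep '0 0 0 0 3; 0 0 0 0 7; 0 0 0 0 11; 0 0 0 0 15; 0 0 0 0 19; 0 0 0 0 22; 0 0 0 0 24; 0 0 0 0 24; 0 0 0 0 24; 0 0 0 0 24; 0 0 0 0 24; 0 0 0 0 24; 0 0 0 0 24; 0 0 0 0 24; 0 0 0 0 24; 0 0 0 0 24; 0 0 0 0 24' 60
python3 - <<'E'
from h import *
s=robot.sense();x=rot(s['ee_rot'])[:,0];print(s['clock'],s['tool_pos'].round(1),np.degrees(np.arctan2(x[1],x[0])),s['wrist_force'].round(1),s['wrist_torque'].round(3),s['finger_gap'])
c=snap('wrist','w8')
E
```

```text
clock: 17.02
tool_pos: [637.5, 20.6, 99.2]
ee_rot: [-0.636, 0.637, 0.308, -0.308]
wrist_force: [-1.3, -0.4, 6.1]
finger_gap: 0.156
17.025 [637.5  20.6  99.2] 51.6213081577264 [-1.3 -0.4  6.1] [-0.092  0.262 -0.038] 0.1557179868899703
```

View pics/w8.png

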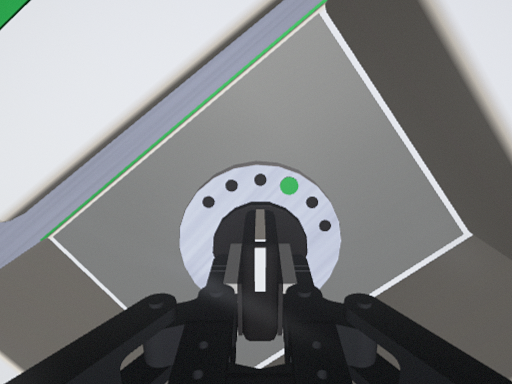

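The pointer is on the third dot at (260,180), which is stop 2, with green next at (289,186). Third and last click.

```bash
python3 -m creep '0 0 0 0 3; 0 0 0 0 7; 0 0 0 0 11; 0 0 0 0 15; 0 0 0 0 19; 0 0 0 0 22; 0 0 0 0 24; 0 0 0 0 24; 0 0 0 0 24; 0 0 0 0 24; 0 0 0 0 24; 0 0 0 0 24; 0 0 0 0 24; 0 0 0 0 24; 0 0 0 0 24; 0 0 0 0 24; 0 0 0 0 24' 60
python3 - <<'E'
from h import *
s=robot.sense();x=rot(s['ee_rot'])[:,0];print(s['clock'],s['tool_pos'].round(1),np.degrees(np.arctan2(x[1],x[0])),s['wrist_force'].round(1),s['wrist_torque'].round(3),s['finger_gap'])
c=snap('wrist','w9');snap('side','s9')
E
```

```text
clock: 19.2
tool_pos: [637.3, 20.5, 99.2]
ee_rot: [-0.686, 0.687, 0.169, -0.169]
wrist_force: [-1.6, -0.9, 5.7]
finger_gap: 0.153
19.2 [637.3  20.5  99.2] 27.6239446709167 [-1.6 -0.9  5.7] [-0.201  0.377  0.015] 0.15285737667705115
```

View pics/w9.png

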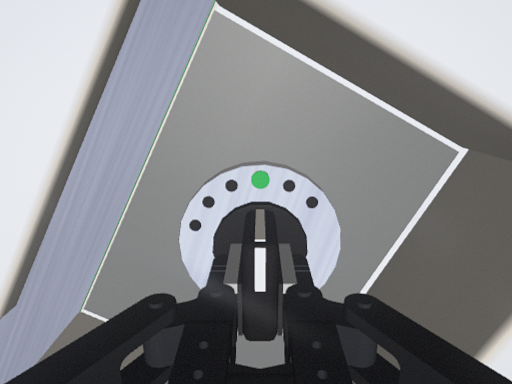

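View pics/s9.png

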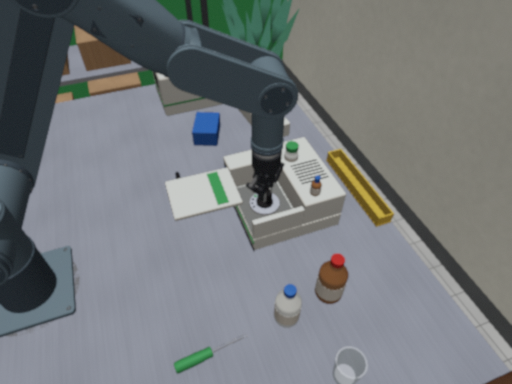

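The pointer is on the green dot at (260,180), the door is still open, and jar, vial, bottles and driver are where they were. I hand the job in.

```bash
python3 -c "
from cell import robot
print(robot.sign_off())"
```

```text
the job is handed in; nothing more can be done
None
```

The door is open to about 91°, and the knob is in its third stop, still gripped. I turned it one click at a time with about 1.25 s of rest in each stop, and handed in at about 19 s of the 61 s allowed.

**Last checks:**
- **Knob:** the wrist picture showed the pointer on the green dot. The gripper had turned 72° in all and the twist torque was near zero.
- **Grip:** the opening read 0.153, about 13 mm on the 14 mm bar. Wrist-force readings at the end of each move were all under about 11 N.
- **Surroundings:** the side picture showed the door still open, and the jar, vial, bottles, beaker, tip box and driver where they started.

**What differed or went wrong:**
- **Handle position:** the views disagreed by about 3 mm across the bench (y -28 in the wrist and top views, -31.5 in the side view). The light grip forces agreed with -28.
- **Grip height:** the gripper settled about 2 mm higher on the knob than commanded, with no effect on the turn.
- **Mistyped move:** I started one move command with the wrong columns and killed it. The pose afterwards was unchanged, and the clock had advanced only by the camera call.

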